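Release the latched seal tray with the pin

ROBOT

A 6-joint arm with a two-finger parallel gripper is mounted at the origin on a cart in front of the work surface, level with it; the furniture and walls round the work are solid. World frame = base frame: x ahead of the robot, y to its left, z up, the work surface at z = 0. Lengths are in mm, angles in rad, forces in N, time in s.
With the tool pointing down it reaches from about 350 to 875 mm from the base axis. Payload 4.2 kg.
Tool frame: the origin (TCP) lies between the finger pads; the fingertips stand 14 mm ahead of it and the grasp point (between the pads) lies 5 mm behind it; z points along the fingers, y is the direction in which the jaws open and shut (so a half turn about z gives the same grasp; the last joint's range is limited). The gripper opens to 85 mm and grips with 20 to 120 N. Pads are 22 mm wide; open, the fingers measure 114 mm over their backs; the gripper's body (76 mm by 85 mm) begins 54 mm behind the grasp point. The pads swing forward as they close: fully open they stand 13 mm farther back than shut.
Start: joints at [-1.087, 0.385, 0.008, 0, -1.194, -0.259], TCP at [139.337, -609.249, 245.312] pointing down, gripper open.
Joint ranges: [-3.14, 3.14], [-1.21, 2.06], [-1.07, 1.41], [-3.16, 2.05], [-2.99, -0.16], [-3.1, 3.1]. Speed limits (rad/s): [2.79, 2.79, 3.14, 3.14, 3.14, 3.14].

INTERFACE

Orientations are given as a unit quaternion [x, y, z, w].
In Python, from station import state, capture, calibration, hand_in gives the robot as it stands. The module is installed in compiled form; this text tells all that it offers.
- The arm moves only by the tool carry_out, never from a script. Its argument "steps" is a list of rows, each an object with "delta_pos": the shift along the tool's x, y, z in cm, a list of three; "delta_rot": the turn, a rotation vector about the tool's x, y, z in rad, a list of three; "jaw": the closure, from 0 (fully open) to 1 (shut). In form: [{"delta_pos": [dx, dy, dz], "delta_rot": [rx, ry, rz], "jaw": jaw}, ...]. A call has 1 to 12 rows; each row shifts and turns the commanded pose from where the row before left it, along the tool's axes as they then stand; what a row does not reach is not made up. A row lasts 1/10 s, in which the tool goes at most 50 mm and 8.59 degrees, less where a joint would pass 70% of its speed; a pose out of reach is approached as far as the arm can. A call is refused whole if a number of a shift passes 5 or a number of a turn 0.15, either way. A call with a gripper value outside its range is refused whole. The fingers move at their own pace and stop on an object; "force" is the grip in N (left out, the last holds). Time passes only in rows, so rows that do not move let the fingers close. It gives the time, the measured TCP pose, the force and the opening at its end, in the units of the state.
- state(): the state, without advancing time (a new reading comes with each control period).
- capture(name): name is "side" or "top"; returns (picture, depth): 480x640x3 uint8, red, green, blue; 480x640 float32, mm along the optical axis (not along the pixel's ray), 0 where there is no reading.
- calibration(name): a dict with "mtx" (3x3 intrinsics, pixels), "distortion" ([k1, k2, p1, p2, k3] as OpenCV has them; the pictures are not rectified), "camera_from_world" (4x4, takes a point from world to camera coordinates). Camera axes: x right, y up, looking along -z (the intrinsics and any distortion apply to the point x, -y, -z); pixel columns grow to the right and rows downward; lengths in mm; the calibration is good to about 2 mm. A picture is of the moment at which its call begins. calibration takes no time and is no camera call.
- hand_in(): hands the job in, once; it reports no verdict.
The state is a dict: "time_s": time; "qpos": joint angles; "qd": joint speeds; "tau": joint torques, N m; "position": TCP position; "tool_rot": TCP orientation; "force": force on the tool from outside, world axes, zero at the start; "ft_torque": the same for the moment, N m; "gripper_width": opening from 0.0 (shut) to 1.0 (fully open).
Only numpy, scipy, OpenCV 4.12 (cv2) and the standard library are available. Lean on these libraries where they do the work, as an engineer would, in place of code of your own. Each camera call takes 0.05 s, during which the arm holds its last target.

TASK

Take the long thin release pin out of its stand and push it straight down through the round access hole in the top of the grey case until the hidden latch lets go and the tray springs out of the front. Then put the pin back upright in the stand it came from, seated on its collar.

Things in the scene. Friction and masses are not known exactly. Their poses are not given: they have to be found in the camera images.
- pin_handle (a point): Centre of the square black handle (16 x 16 x 56 mm) of the loose release pin, 80 g. Below it: steel collar 46 mm wide, 6 mm thick (top 28, underside 34 mm below this point), then a steel rod 6 mm thick, 75 mm long (tip 109 mm below). z up along the pin, x, y square to the handle's faces. It starts upright in its stand. The stubby punch with a round knob in the like stand is not needed.
- stand_hole (a point): Centre of the 22 mm round hole, at the upper face of the top plate, in the stand where the release pin starts: fixed, open, aluminium, 60 x 60 x 85 mm high, four thin posts, top plate 6 mm thick. z up. With the pin seated on its collar, its handle's centre is 34 mm above this point.
- access_hole (a point): Centre of the 22 mm round hole in the top of the fixed grey case (130 deep, 110 wide, 80 mm high), at its upper face, 36 mm behind the middle; -x to the case's front, z up. The latch's spring pad (32 x 32 mm) is 50 mm below; it trips with the rod's tip 57 mm down and yields on to 75 mm, where the pin's collar meets the case. Takes 3 to 5 N; push the tip 62 to 70 mm down.
- tray (a joint): How far the tray has come out of the case's front, in m: 0 shut and latched, 0.06 fully out. A light spring drives it out in about half a second once the latch is tripped, and it stays out. The pin in the hole does not block it.
Not all that is in view belongs to the job. What is shaped like the part that bears stand_hole but yellow is not meant.

How it is judged:
By the outcome, as a careful person would: the job done as asked, in the order asked, and still so for the second after the job is handed in, with the robot touching nothing.
It also fails if it takes over 48 s, if anything falls off the work surface, if the arm or the gripper's body presses on something with over 40 N, if the wrist force passes 120 N, or if a joint passes its speed limit or range.

## Working session

There is one attempt and no reset: what is moved stays moved. The work goes in short steps, Python scripts to look and compute and a tool call to move; the robot and the scene stay as the last step left them, time stands still between calls to the robot, and variables do not carry over. Pictures are saved under pics/ and viewed, and the job is handed in when it is done.

Besides the shell and the picture viewer there is one more tool, called after "Call:" as name(argument=value, ...) on one line, values as JSON. carry_out: Moves the arm, as the interface text tells. Its arguments: {"type":"object","properties":{"steps":{"type":"array"},"force":{"type":"number"}},"required":["steps"]}

```bash
mkdir -p pics
python3 - <<'E'
from station import *
import cv2,numpy as np
print(state())
for n in("side","top"):
    p,d=capture(n); cv2.imwrite(f"pics/{n}0.png",p[:,:,::-1]); np.savez(f"{n}0.npz",p=p,d=d)
    c=calibration(n); print(n,c, (d>0).mean())
E
```

```text
{'time_s': 0.0, 'qpos': array([-1.08738831e+00,  3.85556427e-01,  6.64475401e-03, -5.45600699e-04,
       -1.19396199e+00, -2.58607737e-01]), 'qd': array([-0.00135611,  0.00015794,  0.00141646,  0.0013714 ,  0.00074834,
        0.00082886]), 'tau': array([-2.95223754e-04, -3.92291415e+01,  1.88396251e+01,  4.18623805e+00,
       -4.79379989e-03, -8.59410420e-06]), 'position': array([ 139.23914784, -608.7370935 ,  244.22209974]), 'tool_rot': array([-1.12063537e-01,  9.93700468e-01,  1.05992836e-03, -1.40271274e-04]), 'force': array([-0.68218305,  0.58470975,  1.04192723]), 'ft_torque': array([ 0.07437723, -0.01072303,  0.01676176]), 'gripper_width': 1.0029818478260184}
side {'mtx': array([[521.52192415,   0.        , 329.74753931],
       [  0.        , 521.52192415, 236.09706445],
       [  0.        ,   0.        ,   1.        ]]), 'distortion': array([-0.13406683,  0.        ,  0.        ,  0.        ,  0.        ]), 'camera_from_world': array([[ 9.07633957e-01,  4.19713198e-01, -6.43669516e-03,
        -5.59307552e+02],
       [-1.69833576e-01,  3.81203444e-01,  9.08757663e-01,
         2.49650114e+01],
       [ 3.83871275e-01, -8.23726147e-01,  4.17274584e-01,
        -1.49134368e+03],
       [ 0.00000000e+00,  0.00000000e+00,  0.00000000e+00,
         1.00000000e+00]])} 0.99609375
top {'mtx': array([[583.54467992,   0.        , 324.09885655],
       [  0.        , 583.54467992, 231.56401547],
       [  0.        ,   0.        ,   1.        ]]), 'distortion': array([-0.04914246,  0.        ,  0.        ,  0.        ,  0.        ]), 'camera_from_world': array([[ 1.20261792e-02, -9.99895899e-01,  7.97260589e-03,
        -3.42188229e+01],
       [ 9.88987183e-01,  1.30704425e-02,  1.47422917e-01,
        -6.08156106e+02],
       [-1.47511775e-01,  6.11187063e-03,  9.89041415e-01,
        -1.47638015e+03],
       [ 0.00000000e+00,  0.00000000e+00,  0.00000000e+00,
         1.00000000e+00]])} 0.9959342447916667
```

View pics/top0.png

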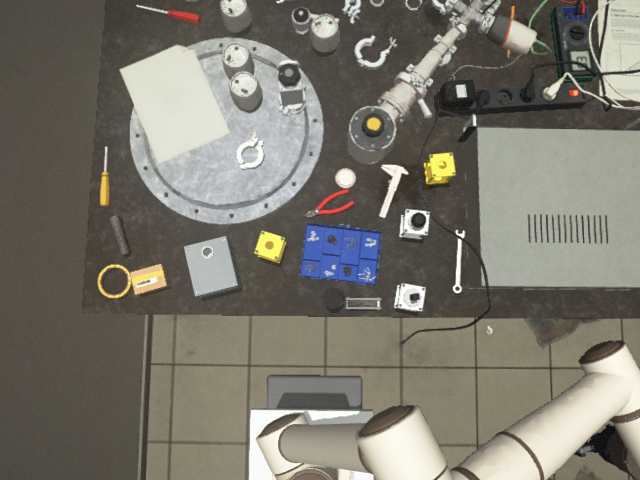

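View pics/side0.png

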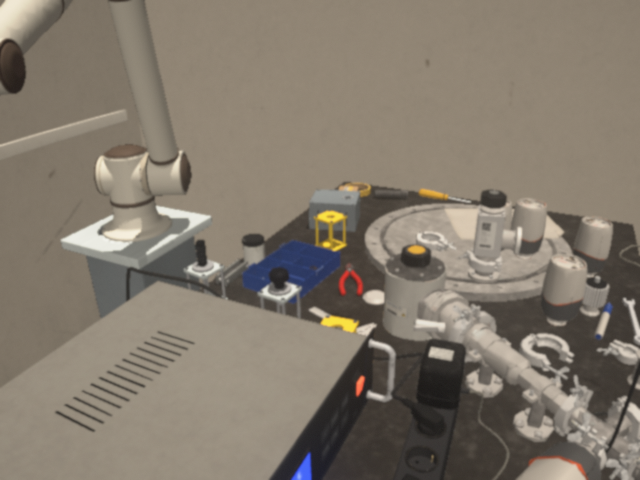

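The top view shows two silver stands. The one at (415,223) has a round knob, which fits the punch. The one at (409,297) has a square handle, which fits the release pin. The yellow stands at (270,247) and (440,168) are not meant. The grey case is at (212,265), with its hole near (207,252). I'll confirm all this in enlarged crops.

Run:
```python
import cv2,numpy as np
t=cv2.imread("pics/top0.png"); s=cv2.imread("pics/side0.png")
f=lambda im,x,y,w,h,k:cv2.resize(im[y:y+h,x:x+w],None,fx=k,fy=k,interpolation=cv2.INTER_CUBIC)
a=f(t,380,200,70,120,5)[:600]; b=f(t,175,230,70,75,6); c=f(s,175,225,140,110,5)
cv2.imwrite("pics/c1.png",np.hstack([a,cv2.copyMakeBorder(b,0,150,0,0,cv2.BORDER_CONSTANT)]))
cv2.imwrite("pics/c2.png",c)
```

```text
(no output)
```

View pics/c1.png

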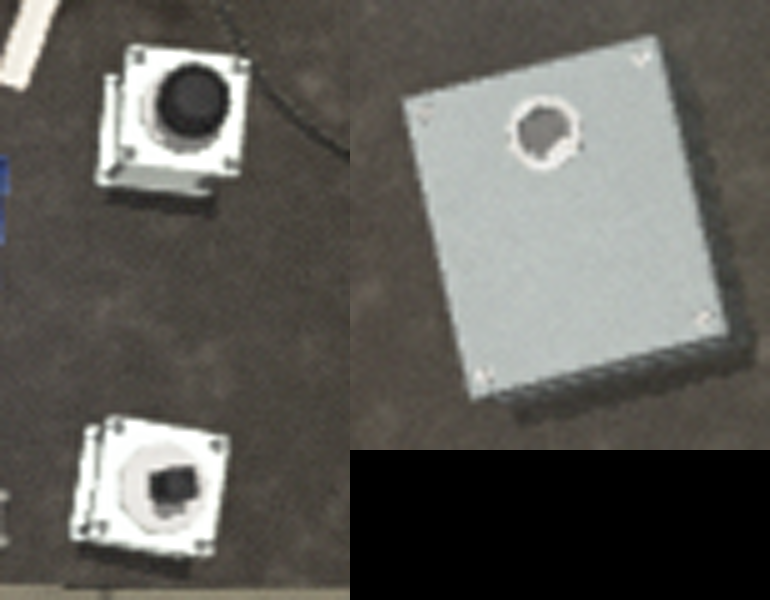

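View pics/c2.png

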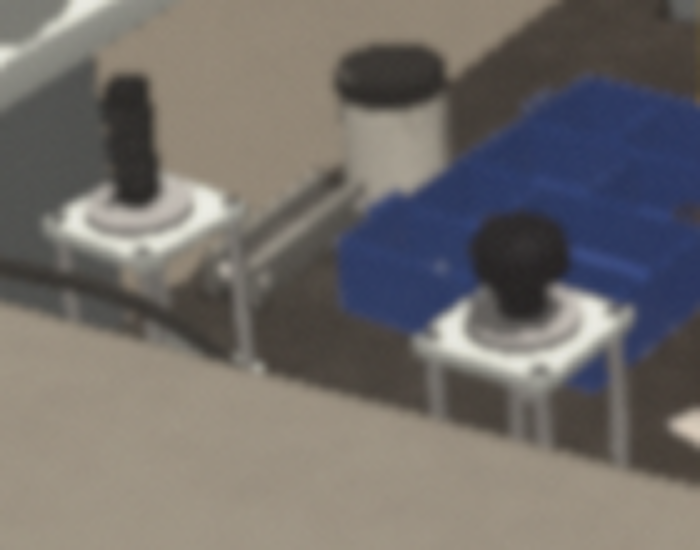

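The crops confirm it. The square-handled pin on its wide collar is in the front silver stand (409,297). The case is light grey with a ringed round hole. Next I measure.

```bash
cat > h.py <<'E'
import cv2,numpy as np
from station import calibration
def ray(n,uv):
    c=calibration(n); uv=np.asarray(uv,float).reshape(-1,1,2)
    q=cv2.undistortPoints(uv,c["mtx"],c["distortion"]).reshape(-1,2)
    T=c["camera_from_world"];R=T[:3,:3];o=-R.T@T[:3,3]
    d=np.c_[q[:,0],-q[:,1],-np.ones(len(q))]@R
    return o,d
def onz(n,uv,z):
    o,d=ray(n,uv); return o+d*((z-o[2])/d[:,2])[:,None]
def proj(n,P):
    c=calibration(n);T=c["camera_from_world"];P=np.atleast_2d(P)
    p=P@T[:3,:3].T+T[:3,3]; p=p*[1,-1,-1]
    return cv2.projectPoints(p,np.zeros(3),np.zeros(3),c["mtx"],c["distortion"])[0].reshape(-1,2)
E
python3 - <<'E'
from h import *
p=np.load("top0.npz");im=p['p'];d=p['d'];g=im.astype(int).sum(2)/3
def blob(mask,x,y,w,h,near):
    m=np.zeros(mask.shape,np.uint8);m[y:y+h,x:x+w]=mask[y:y+h,x:x+w]
    n,l,s,c=cv2.connectedComponentsWithStats(m)
    i=1+np.argmin(np.hypot(*(c[1:]-near).T)+1000*(s[1:,4]<15)); return l==i,s[i],c[i]
# stand plate
m,s,c=blob(g>170,390,278,40,36,(408,297))
cn=max(cv2.findContours(m.astype(np.uint8),cv2.RETR_EXTERNAL,cv2.CHAIN_APPROX_NONE)[0],key=cv2.contourArea)
r=cv2.minAreaRect(cn);print("plate",s,c,r); print(onz("top",cv2.boxPoints(r),85).round(1),onz("top",[r[0]],85))
# handle
np.set_printoptions(linewidth=250)
print(g[286:310,396:428].astype(int)); print(d[290:304,402:420].round().astype(int))
m,s,c=blob(g<75,400,286,20,18,(413,296));print("handle",s,c,onz("top",[c],147))
# case
hsv=cv2.cvtColor(im,cv2.COLOR_RGB2HSV)
m,s,c=blob(((g>110)).astype(np.uint8),175,228,70,75,(212,265))
cn=max(cv2.findContours(m.astype(np.uint8),cv2.RETR_EXTERNAL,cv2.CHAIN_APPROX_NONE)[0],key=cv2.contourArea)
r=cv2.minAreaRect(cn);b=onz("top",cv2.boxPoints(r),80);print("case",s,r);print(b.round(1),b.mean(0))
print(g[243:262,198:218].astype(int))
E
```

```text
plate [394 284  31  27 582] [409.01030928 296.98969072] ((409.52703857421875, 296.83782958984375), (28.605422973632812, 25.153045654296875), 9.462322235107422)
[[ 414.8 -201.5   85. ]
 [ 476.8 -212.1   85. ]
 [ 465.8 -283.1   85. ]
 [ 403.8 -272.1   85. ]] [[ 440.19547823 -242.18106916   85.        ]]
[[ 93 227 246 156 108 228 235 157 191 248 254 253 253 254 254 255 255 255 255 255 255 254 244 227 186 148 111  93  91  76  65  63]
 [ 89 195 200 104 128 241 255 249 249 254 253 253 253 253 253 253 253 253 254 255 255 255 255 255 255 255 237 195 187 136  71  65]
 [104 229 233 140 157 242 255 254 253 253 253 253 253 253 249 243 243 236 242 251 253 253 253 254 255 232 149 131 174 145  73  64]
 [115 231 238 167 198 247 254 253 253 253 253 244 232 234 234 231 231 228 228 229 241 251 253 253 254 235 159 129 176 148  78  64]
 [153 242 236 171 215 251 253 253 253 253 242 222 227 228 227 224 227 227 227 226 228 236 250 253 254 254 231 184 210 167  76  65]
 [179 249 237 171 221 251 253 253 253 243 230 227 229 229 228 229 231 231 230 230 228 232 235 251 253 254 255 255 240 140  72  63]
 [231 255 2
[... 4888 characters left out ...]
63 222 224 225 177 184 185 185 183]
 [186 188 187 208 227 185 119 126 124 127 161 222 228 220 212 145 181 189 186 187]
 [188 185 189 195 209 216 169 166 130 153 223 228 233 231 213 179 183 186 185 185]
 [186 185 186 190 191 210 224 208 174 184 230 230 229 183 182 185 180 184 183 186]
 [186 183 190 190 185 188 212 232 236 238 236 223 183 183 185 184 185 183 182 182]
 [187 185 186 185 183 188 188 200 204 210 198 189 186 189 187 185 187 187 187 183]
 [186 186 186 186 185 188 186 186 186 185 188 186 188 187 189 185 183 186 188 183]
 [186 189 188 187 188 186 187 184 186 185 185 186 184 188 186 186 186 188 189 184]
 [188 183 188 188 187 191 185 183 183 188 188 188 186 184 185 187 187 185 185 188]]
```

Run:
```python
from h import *
p=np.load("top0.npz");im=p['p'];d=p['d'];g=im.astype(np.float32).mean(2)
# hole ring outer
m=np.zeros(g.shape,np.uint8);m[243:262,198:218]=(g[243:262,198:218]>196)
cn=np.vstack(cv2.findContours(m,cv2.RETR_EXTERNAL,cv2.CHAIN_APPROX_NONE)[0])
e=cv2.fitEllipse(cn);print("ring",e,onz("top",[e[0]],80),cv2.minEnclosingCircle(cn))
c=(g>110).astype(np.uint8);m=np.zeros_like(c);m[228:303,175:245]=c[228:303,175:245]
# stand
b=np.array([[118,426],[222,443],[205,548],[98,528]])/5+[380-.4,200-.4]
W=onz("top",b,85);print("bolts",W.round(1),W.mean(0))
print("collar",onz("top",[[412,297.3]],91))
k=8;u=cv2.resize(g[284:310,396:428],None,fx=k,fy=k,interpolation=cv2.INTER_CUBIC)
mm=(u<110).astype(np.uint8);n,l,s,cc=cv2.connectedComponentsWithStats(mm)
cands=[(s[i][4],i) for i in range(1,n) if 60<cc[i][0]<200 and 60<cc[i][1]<150];i=max(cands)[1]
cn=max(cv2.findContours((l==i).astype(np.uint8),cv2.RETR_EXTERNAL,cv2.CHAIN_APPROX_NONE)[0],key=cv2.contourArea)
r=cv2.minAreaRect(cn);bx=(cv2.boxPoints(r)+.5)/k-.5+[396,284];W=onz("top",bx,147);print("handle box",r,bx,W.round(1),W.mean(0))
for top in (W,):
    v=np.diff(top[:,:2],axis=0);print(np.hypot(*v.T),np.degrees(np.arctan2(v[:,1],v[:,0])))
# side check
for P in ([440,-243,147],[440,-243,91],[440,-243,85],[548,270,80]):print(P,proj("side",P).round(1),proj("top",P).round(1))
# heights via depth
for (x,y,n) in((540,260,"box"),(480,220,"boxedge"),(225,280,"case"),(340,250,"blue"),(335,300,"blackcyl"),(362,303,"frame"),(414,297,"handle"),(408,300,"collar"),(270,247,"yel")):
    T=calibration("top")["camera_from_world"];o,dd=ray("top",[[x,y]]);q=o+dd[0]*np.median(d[y-1:y+2,x-1:x+2]);print(n,q.round(0))
```

```text
ring ((206.87405395507812, 251.65341186523438), (11.463871955871582, 12.483467102050781), 19.30245590209961) [[547.93166391 270.23733817  80.        ]] ((207.07142639160156, 251.7857208251953), 6.550537109375)
bolts [[ 470.1 -226.5   85. ]
 [ 462.2 -278.8   85. ]
 [ 409.7 -269.7   85. ]
 [ 419.1 -216.1   85. ]] [ 440.2839165  -247.78433573   85.        ]
collar [[ 438.88409058 -247.43761679   91.        ]]
handle box ((149.29998779296875, 107.5999984741211), (59.255550384521484, 74.24622344970703), 81.8698959350586) [[409.10749817 294.00249958]
 [418.29499817 292.68999958]
 [419.34249878 300.02249908]
 [410.15499878 301.33499908]] [[ 444.6 -231.7  147. ]
 [ 448.  -253.9  147. ]
 [ 430.5 -256.2  147. ]
 [ 427.1 -234.1  147. ]] [ 437.53155716 -243.9672015   147.        ]
[22.41486974 17.65072826 22.37732693] [ -81.33220062 -172.36723294   98.63754675]
[440, -243, 147] [[201.6 240.4]] [[413.8 296. ]]
[440, -243, 91] [[204.5 264.6]] [[410.2 296.8]]
[440, -243, 85] [[204.8 267.1]] [[409.9 296.9]]
[548, 270, 80] [[347.8 198. ]] [[207.  251.6]]
box [ 531. -555.  143.]
boxedge [ 628. -409.  142.]
case [477. 222.  81.]
blue [565. -70.   5.]
blackcyl [431. -56.  71.]
frame [ 425. -128.   18.]
handle [ 438. -243.  148.]
collar [ 432. -237.   94.]
yel [571. 117.   6.]
```

Run:
```python
import cv2,numpy as np
s=cv2.imread("pics/side0.png")[230:285,180:230]
cv2.imwrite("pics/s2.png",cv2.resize(s,None,fx=10,fy=10,interpolation=cv2.INTER_NEAREST))
```

```text
(no output)
```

View pics/s2.png

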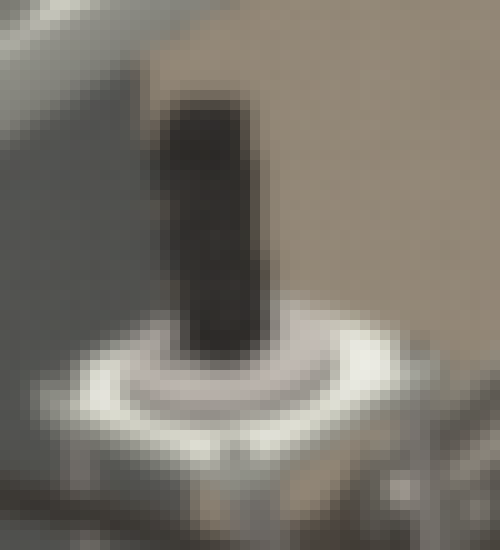

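The measurements agree to about 2 mm. The pin is at about (439,-247) with its handle yaw near 8.7° (mod 90). The stand hole is at (440,-248), and the access hole at (548,270,80). Now I compute the approach.

```bash
cat > go.py <<'E'
import sys,numpy as np
from scipy.spatial.transform import Rotation as R
from station import state
s=state();r=R.from_quat(s["tool_rot"]);M=r.as_matrix()
print(s["time_s"],s["position"].round(1),"yaw_y",np.degrees(np.arctan2(M[1,1],M[0,1])).round(2),"tilt z",M[:,2].round(4),"F",s["force"].round(1),"w",round(s["gripper_width"],3))
if len(sys.argv)>3:
    t=np.array([float(a) for a in sys.argv[1:4]]);yaw=np.radians(float(sys.argv[4]))
    y=np.array([np.cos(yaw),np.sin(yaw),0]);z=np.array([0,0,-1.]);x=np.cross(y,z);T=np.c_[x,y,z]
    print("rot tool",(r.inv()*R.from_matrix(T)).as_rotvec().round(4))
    print("delta cm in target axes",(T.T@(t-s["position"])/10).round(2), "in present axes",(M.T@(t-s["position"])/10).round(2))
E
python3 go.py 439 -247 245 98.7
```

```text
0.1 [ 139.2 -608.8  244.3] yaw_y 102.87 tilt z [-6.0e-04  1.9e-03 -1.0e+00] F [-0.1  0.   1. ] w 0.999
rot tool [ 0.002  -0.0002  0.0727]
delta cm in target axes [-35.11  31.23  -0.07] in present axes [-3.729e+01  2.859e+01 -2.000e-02]
```

Call:
carry_out(steps=[{"delta_pos": [0, 0, 0], "delta_rot": [0, 0, 0.072], "jaw": 0}, {"delta_pos": [-3, 2.7, 0], "delta_rot": [0, 0, 0], "jaw": 0}, {"delta_pos": [-3, 2.7, 0], "delta_rot": [0, 0, 0], "jaw": 0}, {"delta_pos": [-3, 2.7, 0], "delta_rot": [0, 0, 0], "jaw": 0}, {"delta_pos": [-3, 2.7, 0], "delta_rot": [0, 0, 0], "jaw": 0}, {"delta_pos": [-3, 2.7, 0], "delta_rot": [0, 0, 0], "jaw": 0}, {"delta_pos": [-3, 2.7, 0], "delta_rot": [0, 0, 0], "jaw": 0}, {"delta_pos": [-3, 2.7, 0], "delta_rot": [0, 0, 0], "jaw": 0}, {"delta_pos": [-3, 2.7, 0], "delta_rot": [0, 0, 0], "jaw": 0}, {"delta_pos": [-3, 2.7, 0], "delta_rot": [0, 0, 0], "jaw": 0}, {"delta_pos": [-3, 2.7, 0], "delta_rot": [0, 0, 0], "jaw": 0}, {"delta_pos": [-3, 2.7, 0], "delta_rot": [0, 0, 0], "jaw": 0}], force=60)

```text
time_s: 1.3
position: [420.8, -263.9, 245.1]
tool_rot: [-0.076, 0.997, 0.0, -0.0]
force: [0.7, 0.3, -0.2]
gripper_width: 1.0
```

```bash
python3 go.py 439 -247 245 98.7
```

```text
1.3 [ 420.8 -263.9  245.1] yaw_y 98.76 tilt z [-4.e-04  3.e-04 -1.e+00] F [ 0.7  0.3 -0.2] w 1.0
rot tool [ 0.0004 -0.0004  0.001 ]
delta cm in target axes [-2.05  1.39  0.01] in present axes [-2.05  1.39  0.01]
```

Call:
carry_out(steps=[{"delta_pos": [-1.05, 0.7, 0], "delta_rot": [0, 0, 0], "jaw": 0}, {"delta_pos": [-0.9, 0.7, 0], "delta_rot": [0, 0, 0], "jaw": 0}, {"delta_pos": [0, 0, 0], "delta_rot": [0, 0, 0], "jaw": 0}, {"delta_pos": [0, 0, 3], "delta_rot": [0, 0, 0], "jaw": 0}, {"delta_pos": [0, 0, 3], "delta_rot": [0, 0, 0], "jaw": 0}, {"delta_pos": [0, 0, 0], "delta_rot": [0, 0, 0], "jaw": 0}])

```text
time_s: 1.9
position: [433.8, -248.7, 181.6]
tool_rot: [-0.075, 0.997, 0.002, -0.004]
force: [-0.3, 0.4, -1.3]
gripper_width: 1.002
```

```bash
python3 go.py 439 -247 116 98.7
python3 - <<'E'
from station import *
import cv2,numpy as np
o=[]
for n,(x,y) in(("top",(360,230)),("side",(140,180))):
    p,d=capture(n); o.append(cv2.resize(p[y:y+110,x:x+110,::-1],None,fx=3.6,fy=3.6,interpolation=cv2.INTER_CUBIC))
cv2.imwrite("pics/a1.png",np.hstack(o))
E
```

```text
1.9 [ 433.8 -248.7  181.6] yaw_y 98.59 tilt z [-0.009   0.0031 -1.    ] F [-0.3  0.4 -1.3] w 1.002
rot tool [ 0.0044 -0.0085 -0.0018]
delta cm in target axes [-0.54  0.09  6.56] in present axes [-0.59  0.06  6.55]
```

View pics/a1.png

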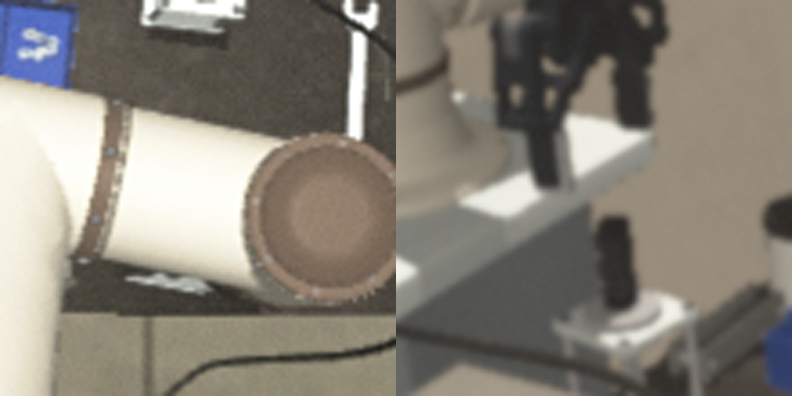

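The side crop shows the open fingers above and straddling the handle. The top view is blocked by the arm. I'll re-read the pose once it settles.

```bash
python3 go.py 439 -247 116 98.7
```

```text
2.0 [ 437.  -249.7  185.7] yaw_y 98.69 tilt z [-9.e-04 -6.e-04 -1.e+00] F [1.2 0.1 0.3] w 1.003
rot tool [-0.0005 -0.0009 -0.0001]
delta cm in target axes [-0.24  0.24  6.97] in present axes [-0.24  0.24  6.97]
```

Call:
carry_out(steps=[{"delta_pos": [-0.2, 0.25, 0], "delta_rot": [0, 0, 0], "jaw": 0}, {"delta_pos": [0, 0, 1.4], "delta_rot": [0, 0, 0], "jaw": 0}, {"delta_pos": [0, 0, 1.4], "delta_rot": [0, 0, 0], "jaw": 0}, {"delta_pos": [0, 0, 1.4], "delta_rot": [0, 0, 0], "jaw": 0}, {"delta_pos": [0, 0, 1.4], "delta_rot": [0, 0, 0], "jaw": 0}, {"delta_pos": [0, 0, 1.3], "delta_rot": [0, 0, 0], "jaw": 0}, {"delta_pos": [0, 0, 0], "delta_rot": [0, 0, 0], "jaw": 0}, {"delta_pos": [0, 0, 0], "delta_rot": [0, 0, 0], "jaw": 0}])

```text
time_s: 2.8
position: [440.0, -246.2, 117.6]
tool_rot: [-0.076, 0.997, -0.0, 0.001]
force: [0.1, 0.4, -0.8]
gripper_width: 0.998
```

```bash
python3 go.py 439 -247 116 98.7
python3 - <<'E'
from station import *
import cv2,numpy as np
p,d=capture("side"); cv2.imwrite("pics/a2.png",cv2.resize(p[200:300,140:260,::-1],None,fx=6,fy=6,interpolation=cv2.INTER_CUBIC))
E
python3 go.py
```

```text
2.8 [ 440.  -246.2  117.6] yaw_y 98.77 tilt z [ 2.1e-03 -8.0e-04 -1.0e+00] F [ 0.1  0.4 -0.8] w 0.998
rot tool [-0.0011  0.002   0.0012]
delta cm in target axes [ 0.11 -0.06  0.16] in present axes [ 0.11 -0.06  0.16]
2.85 [ 440.1 -246.2  117.7] yaw_y 98.77 tilt z [ 2.6e-03 -9.0e-04 -1.0e+00] F [-0.2 -0.4  0.2] w 1.005
```

View pics/a2.png

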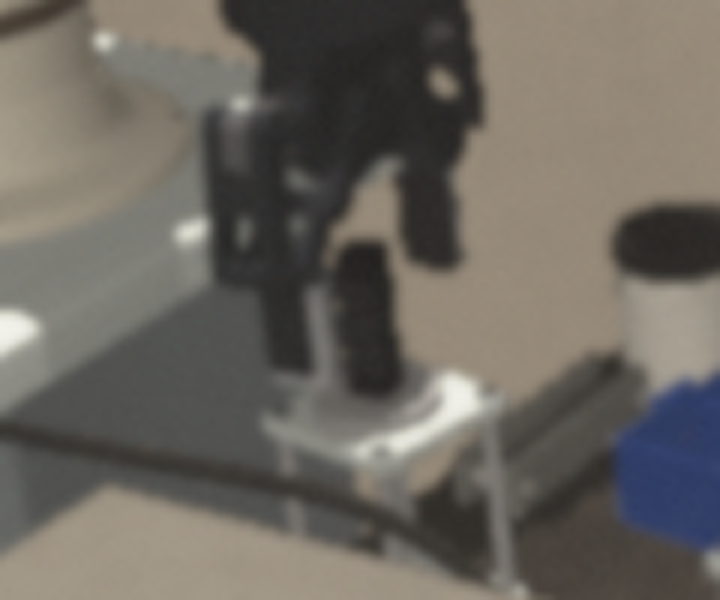

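The handle stands midway between the open fingertips: tips at about (188,262) and (212,244), handle at (201,253). I'll close now.

Call:
carry_out(steps=[{"delta_pos": [0, 0, 0], "delta_rot": [0, 0, 0], "jaw": 1}, {"delta_pos": [0, 0, 0], "delta_rot": [0, 0, 0], "jaw": 1}, {"delta_pos": [0, 0, 0], "delta_rot": [0, 0, 0], "jaw": 1}, {"delta_pos": [0, 0, 0], "delta_rot": [0, 0, 0], "jaw": 1}, {"delta_pos": [0, 0, 0], "delta_rot": [0, 0, 0], "jaw": 1}, {"delta_pos": [0, 0, 0], "delta_rot": [0, 0, 0], "jaw": 1}, {"delta_pos": [0, 0, 0], "delta_rot": [0, 0, 0], "jaw": 1}, {"delta_pos": [0, 0, 0], "delta_rot": [0, 0, 0], "jaw": 1}], force=60)

```text
time_s: 3.65
position: [439.3, -246.0, 116.6]
tool_rot: [-0.076, 0.997, -0.0, 0.0]
force: [-0.1, 0.7, 2.7]
gripper_width: 0.178
```

```bash
python3 go.py
```

```text
3.65 [ 439.3 -246.   116.6] yaw_y 98.76 tilt z [ 6.e-04 -3.e-04 -1.e+00] F [-0.1  0.7  2.7] w 0.178
```

Call:
carry_out(steps=[{"delta_pos": [0, 0, -0.6], "delta_rot": [0, 0, 0], "jaw": 1}, {"delta_pos": [0, 0, -1.2], "delta_rot": [0, 0, 0], "jaw": 1}, {"delta_pos": [0, 0, -1.5], "delta_rot": [0, 0, 0], "jaw": 1}, {"delta_pos": [0, 0, -1.5], "delta_rot": [0, 0, 0], "jaw": 1}, {"delta_pos": [0, 0, -1.5], "delta_rot": [0, 0, 0], "jaw": 1}, {"delta_pos": [0, 0, -1.5], "delta_rot": [0, 0, 0], "jaw": 1}, {"delta_pos": [0, 0, -1.5], "delta_rot": [0, 0, 0], "jaw": 1}, {"delta_pos": [0, 0, -1.5], "delta_rot": [0, 0, 0], "jaw": 1}, {"delta_pos": [0, 0, -1.2], "delta_rot": [0, 0, 0], "jaw": 1}, {"delta_pos": [0, 0, 0], "delta_rot": [0, 0, 0], "jaw": 1}, {"delta_pos": [0, 0, 0], "delta_rot": [0, 0, 0], "jaw": 1}])

```text
time_s: 4.75
position: [438.7, -245.7, 235.9]
tool_rot: [-0.076, 0.997, 0.0, -0.0]
force: [-1.6, -0.0, -1.5]
gripper_width: 0.179
```

```bash
python3 - <<'E'
from station import *
import cv2,numpy as np
p,d=capture("side"); cv2.imwrite("pics/a3.png",cv2.resize(p[160:290,130:270,::-1],None,fx=4.5,fy=4.5,interpolation=cv2.INTER_CUBIC))
E
python3 go.py 548 270 237 98.7
```

```text
4.8 [ 438.4 -245.7  235.5] yaw_y 98.74 tilt z [-1.5e-03  8.0e-04 -1.0e+00] F [-0.5  0.  -1.5] w 0.174
rot tool [ 0.001  -0.0014  0.0007]
delta cm in target axes [-18.63  49.32  -0.15] in present axes [-18.66  49.3   -0.13]
```

View pics/a3.png

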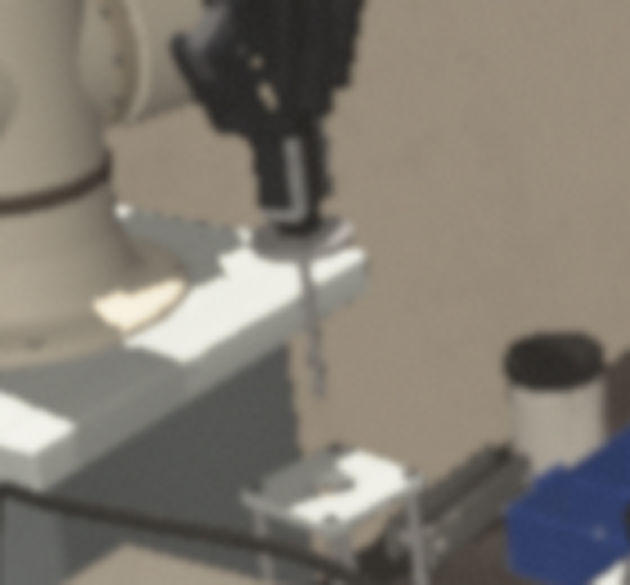

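The pin hangs upright in the grip, with the rod clear above the empty stand. Next I cross to the case.

Call:
carry_out(steps=[{"delta_pos": [-0.8, 2, 0], "delta_rot": [0, 0, 0], "jaw": 1}, {"delta_pos": [-1.6, 4, 0], "delta_rot": [0, 0, 0], "jaw": 1}, {"delta_pos": [-1.6, 4, 0], "delta_rot": [0, 0, 0], "jaw": 1}, {"delta_pos": [-1.6, 4, 0], "delta_rot": [0, 0, 0], "jaw": 1}, {"delta_pos": [-1.6, 4, 0], "delta_rot": [0, 0, 0], "jaw": 1}, {"delta_pos": [-1.6, 4, 0], "delta_rot": [0, 0, 0], "jaw": 1}, {"delta_pos": [-1.6, 4, 0], "delta_rot": [0, 0, 0], "jaw": 1}, {"delta_pos": [-1.6, 4, 0], "delta_rot": [0, 0, 0], "jaw": 1}, {"delta_pos": [-1.6, 4, 0], "delta_rot": [0, 0, 0], "jaw": 1}, {"delta_pos": [-1.6, 4, 0], "delta_rot": [0, 0, 0], "jaw": 1}, {"delta_pos": [-1.6, 4, 0], "delta_rot": [0, 0, 0], "jaw": 1}, {"delta_pos": [-0.8, 3, 0], "delta_rot": [0, 0, 0], "jaw": 1}])

```text
time_s: 6.0
position: [544.6, 227.9, 234.7]
tool_rot: [-0.077, 0.997, -0.001, -0.001]
force: [-0.4, -0.5, -1.2]
gripper_width: 0.175
```

Call:
carry_out(steps=[{"delta_pos": [-0.4, 2, 0], "delta_rot": [0, 0, 0], "jaw": 1}, {"delta_pos": [0, 1, 0], "delta_rot": [0, 0, 0], "jaw": 1}, {"delta_pos": [0, 0, 0], "delta_rot": [0, 0, 0], "jaw": 1}, {"delta_pos": [0, 0, 0], "delta_rot": [0, 0, 0], "jaw": 1}, {"delta_pos": [0, 0, 0], "delta_rot": [0, 0, 0], "jaw": 1}])

```text
time_s: 6.5
position: [543.8, 254.6, 236.6]
tool_rot: [-0.076, 0.997, -0.0, -0.0]
force: [-0.2, -0.2, -0.5]
gripper_width: 0.18
```

```bash
python3 go.py 548 270 220 98.7
```

```text
6.5 [543.8 254.6 236.6] yaw_y 98.67 tilt z [-1.e-04 -1.e-04 -1.e+00] F [-0.2 -0.2 -0.5] w 0.18
rot tool [-0.     -0.0001 -0.0005]
delta cm in target axes [-0.65  1.46  1.66] in present axes [-0.65  1.46  1.66]
```

Call:
carry_out(steps=[{"delta_pos": [-0.3, 0.75, 0], "delta_rot": [0, 0, 0], "jaw": 1}, {"delta_pos": [-0.35, 0.7, 0.6], "delta_rot": [0, 0, 0], "jaw": 1}, {"delta_pos": [0, 0, 1.2], "delta_rot": [0, 0, 0], "jaw": 1}, {"delta_pos": [0, 0, 1.2], "delta_rot": [0, 0, 0], "jaw": 1}, {"delta_pos": [0, 0, 0.6], "delta_rot": [0, 0, 0], "jaw": 1}, {"delta_pos": [0, 0, 0], "delta_rot": [0, 0, 0], "jaw": 1}, {"delta_pos": [0, 0, 0], "delta_rot": [0, 0, 0], "jaw": 1}])

```text
time_s: 7.2
position: [548.2, 271.1, 200.2]
tool_rot: [-0.076, 0.997, -0.0, -0.0]
force: [1.0, 0.1, -0.2]
gripper_width: 0.179
```

```bash
python3 go.py 548 270 139 98.7
python3 - <<'E'
from station import *
import cv2,numpy as np
o=[]
for n,(x,y) in(("top",(160,200)),("side",(300,140))):
    p,d=capture(n); o.append(cv2.resize(p[y:y+100,x:x+100,::-1],None,fx=4,fy=4,interpolation=cv2.INTER_CUBIC))
    np.savez(n+"1.npz",p=p,d=d)
cv2.imwrite("pics/a4.png",np.hstack(o))
E
python3 -c "
from h import *
print(proj('side',[[548,270,80],[548,270,93],[548,270,168]]))"
```

```text
7.2 [548.2 271.1 200.2] yaw_y 98.76 tilt z [-0.e+00 -4.e-04 -1.e+00] F [ 1.   0.1 -0.2] w 0.179
rot tool [-0.0004 -0.0001  0.001 ]
delta cm in target axes [ 0.04 -0.11  6.12] in present axes [ 0.04 -0.1   6.12]
[[347.78389483 197.98449015]
 [347.81778983 193.64760722]
 [348.01110093 168.0430122 ]]
```

View pics/a4.png

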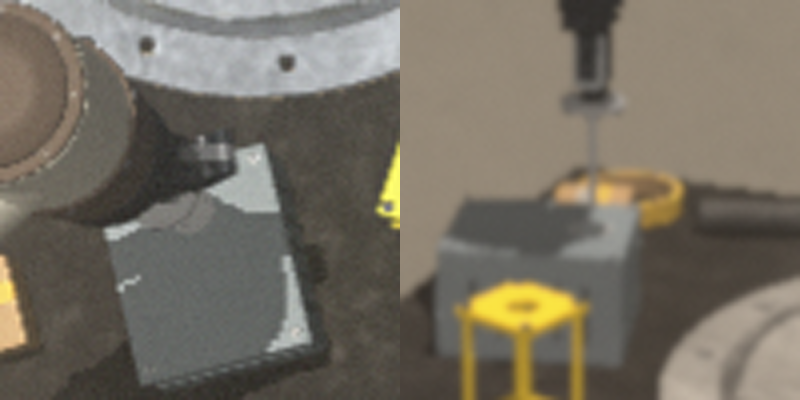

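The side view shows the rod tip just above the case at about (348,190). I'll check the hole's side-view position in the first picture.

Run:
```python
import cv2,numpy as np
o=[]
for f in("side0","side1"):
    p=np.load(f+".npz")['p'][180:220,325:370,::-1]; o.append(cv2.resize(p,None,fx=8,fy=8,interpolation=cv2.INTER_NEAREST))
cv2.imwrite("pics/a5.png",np.hstack(o))
```

```text
(no output)
```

View pics/a5.png

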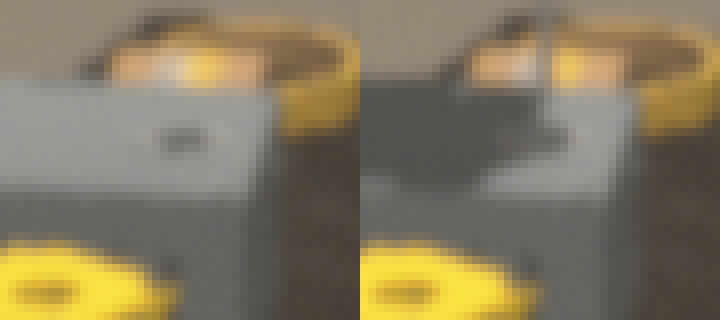

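The hole is at (347.6,197) in the side view and the rod at column 348, so they are aligned. I'll go in slowly, in two stages.

Call:
carry_out(steps=[{"delta_pos": [0, -0.1, 0.6], "delta_rot": [0, 0, 0], "jaw": 1}, {"delta_pos": [0, 0, 0.6], "delta_rot": [0, 0, 0], "jaw": 1}, {"delta_pos": [0, 0, 0.6], "delta_rot": [0, 0, 0], "jaw": 1}, {"delta_pos": [0, 0, 0.6], "delta_rot": [0, 0, 0], "jaw": 1}, {"delta_pos": [0, 0, 0.6], "delta_rot": [0, 0, 0], "jaw": 1}, {"delta_pos": [0, 0, 0.6], "delta_rot": [0, 0, 0], "jaw": 1}, {"delta_pos": [0, 0, 0.6], "delta_rot": [0, 0, 0], "jaw": 1}, {"delta_pos": [0, 0, 0], "delta_rot": [0, 0, 0], "jaw": 1}])

```text
time_s: 8.1
position: [547.7, 269.9, 157.1]
tool_rot: [-0.076, 0.997, -0.001, -0.001]
force: [0.8, 0.3, -0.8]
gripper_width: 0.174
```

```bash
python3 go.py 548 270 120.5 98.7
```

```text
8.1 [547.7 269.9 157.1] yaw_y 98.74 tilt z [-0.0019 -0.0013 -1.    ] F [ 0.8  0.3 -0.8] w 0.174
rot tool [-0.001  -0.002   0.0008]
delta cm in target axes [-0.03  0.01  3.66] in present axes [-0.04  0.01  3.66]
```

No contact, and the tip is about 30 mm in. Now I push to 66 mm.

Call:
carry_out(steps=[{"delta_pos": [0, 0, 0.6], "delta_rot": [0, 0, 0], "jaw": 1}, {"delta_pos": [0, 0, 0.6], "delta_rot": [0, 0, 0], "jaw": 1}, {"delta_pos": [0, 0, 0.5], "delta_rot": [0, 0, 0], "jaw": 1}, {"delta_pos": [0, 0, 0.5], "delta_rot": [0, 0, 0], "jaw": 1}, {"delta_pos": [0, 0, 0.5], "delta_rot": [0, 0, 0], "jaw": 1}, {"delta_pos": [0, 0, 0.5], "delta_rot": [0, 0, 0], "jaw": 1}, {"delta_pos": [0, 0, 0.4], "delta_rot": [0, 0, 0], "jaw": 1}, {"delta_pos": [0, 0, 0], "delta_rot": [0, 0, 0], "jaw": 1}, {"delta_pos": [0, 0, 0], "delta_rot": [0, 0, 0], "jaw": 1}, {"delta_pos": [0, 0, 0], "delta_rot": [0, 0, 0], "jaw": 1}])

```text
time_s: 9.1
position: [548.3, 270.3, 122.6]
tool_rot: [-0.076, 0.997, 0.0, 0.0]
force: [-0.9, -0.0, 2.7]
gripper_width: 0.182
```

```bash
python3 go.py 548 270 120.5 98.7
python3 - <<'E'
from station import *
import cv2,numpy as np
o=[]
for n,(x,y) in(("top",(160,220)),("side",(280,140))):
    p,d=capture(n); o.append(cv2.resize(p[y:y+100,x:x+100,::-1],None,fx=4,fy=4,interpolation=cv2.INTER_CUBIC))
cv2.imwrite("pics/a6.png",np.hstack(o))
E
python3 go.py
```

```text
9.1 [548.3 270.3 122.6] yaw_y 98.76 tilt z [ 3.e-04  1.e-04 -1.e+00] F [-0.9 -0.   2.7] w 0.182
rot tool [0.0001 0.0003 0.001 ]
delta cm in target axes [ 0.04 -0.02  0.21] in present axes [ 0.04 -0.02  0.21]
9.2 [548.3 270.2 122.6] yaw_y 98.76 tilt z [ 3.e-04  1.e-04 -1.e+00] F [-0.8 -0.8  3.3] w 0.18
```

View pics/a6.png

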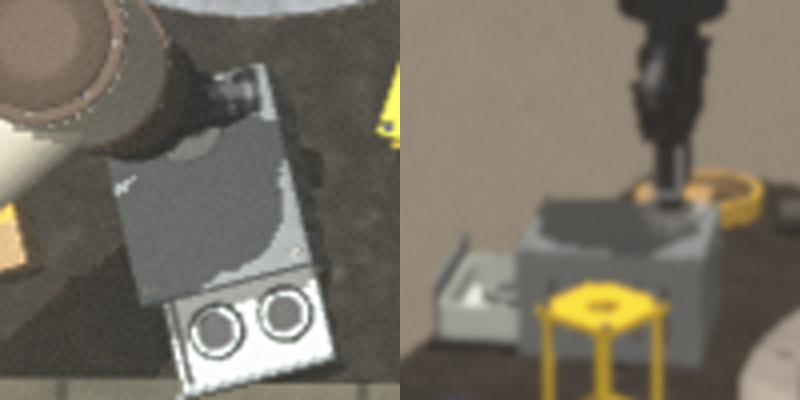

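The tray has sprung out at the front (top view around (222,305)), at a depth of about 64 mm and 3 N. Now I withdraw straight up.

Call:
carry_out(steps=[{"delta_pos": [0, 0, -0.7], "delta_rot": [0, 0, 0], "jaw": 1}, {"delta_pos": [0, 0, -1.2], "delta_rot": [0, 0, 0], "jaw": 1}, {"delta_pos": [0, 0, -1.4], "delta_rot": [0, 0, 0], "jaw": 1}, {"delta_pos": [0, 0, -1.4], "delta_rot": [0, 0, 0], "jaw": 1}, {"delta_pos": [0, 0, -1.4], "delta_rot": [0, 0, 0], "jaw": 1}, {"delta_pos": [0, 0, -1.4], "delta_rot": [0, 0, 0], "jaw": 1}, {"delta_pos": [0, 0, -1.4], "delta_rot": [0, 0, 0], "jaw": 1}, {"delta_pos": [0, 0, -1.4], "delta_rot": [0, 0, 0], "jaw": 1}, {"delta_pos": [0, 0, -1.1], "delta_rot": [0, 0, 0], "jaw": 1}, {"delta_pos": [0, 0, 0], "delta_rot": [0, 0, 0], "jaw": 1}])

```text
time_s: 10.2
position: [548.9, 270.7, 238.5]
tool_rot: [-0.076, 0.997, 0.001, 0.002]
force: [0.3, 0.1, -1.2]
gripper_width: 0.178
```

```bash
python3 go.py 440 -247 237 98.7;python3 - <<'E'
from h import *
from station import *
p,d=capture("top");np.savez("top2.npz",p=p,d=d)
o=cv2.resize(p[275:320,385:435,::-1],None,fx=12,fy=12,interpolation=cv2.INTER_NEAREST);cv2.imwrite("pics/a7.png",o)
E
```

```text
10.2 [548.9 270.7 238.5] yaw_y 98.76 tilt z [ 0.003   0.0023 -1.    ] F [ 0.3  0.1 -1.2] w 0.178
rot tool [0.0018 0.0034 0.0011]
delta cm in target axes [ 18.59 -49.52   0.15] in present axes [ 1.865e+01 -4.950e+01 -1.000e-02]
```

View pics/a7.png

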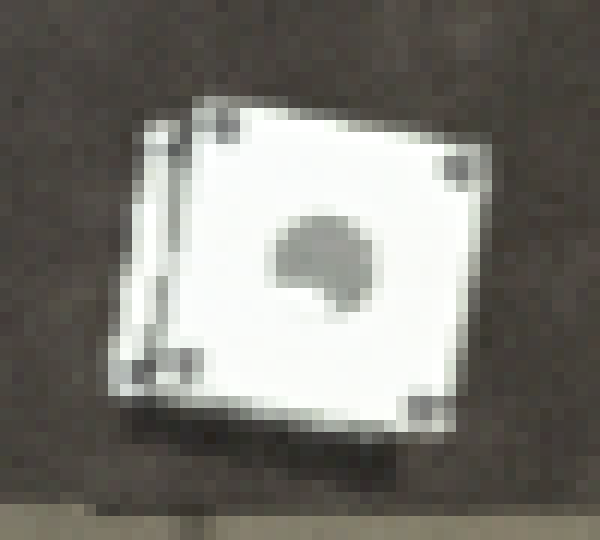

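The top view shows the empty stand hole centred at (411.8,296.8), which gives about (440.4,-247.5). This matches the earlier estimate. Going back.

Call:
carry_out(steps=[{"delta_pos": [0.8, -2, 0], "delta_rot": [0, 0, 0], "jaw": 1}, {"delta_pos": [1.5, -4, 0], "delta_rot": [0, 0, 0], "jaw": 1}, {"delta_pos": [1.5, -4, 0], "delta_rot": [0, 0, 0], "jaw": 1}, {"delta_pos": [1.5, -4, 0], "delta_rot": [0, 0, 0], "jaw": 1}, {"delta_pos": [1.5, -4, 0], "delta_rot": [0, 0, 0], "jaw": 1}, {"delta_pos": [1.5, -4, 0], "delta_rot": [0, 0, 0], "jaw": 1}, {"delta_pos": [1.5, -4, 0], "delta_rot": [0, 0, 0], "jaw": 1}, {"delta_pos": [1.5, -4, 0], "delta_rot": [0, 0, 0], "jaw": 1}, {"delta_pos": [1.5, -4, 0], "delta_rot": [0, 0, 0], "jaw": 1}, {"delta_pos": [1.5, -4, 0], "delta_rot": [0, 0, 0], "jaw": 1}, {"delta_pos": [1.5, -4, 0], "delta_rot": [0, 0, 0], "jaw": 1}, {"delta_pos": [1.5, -4, 0], "delta_rot": [0, 0, 0], "jaw": 1}])

```text
time_s: 11.45
position: [446.1, -212.1, 235.6]
tool_rot: [-0.076, 0.997, 0.0, -0.001]
force: [0.7, -0.5, -0.4]
gripper_width: 0.178
```

Call:
carry_out(steps=[{"delta_pos": [1.0, -2.5, 0], "delta_rot": [0, 0, 0], "jaw": 1}, {"delta_pos": [0.2, -1, 0], "delta_rot": [0, 0, 0], "jaw": 1}, {"delta_pos": [0, 0, 0], "delta_rot": [0, 0, 0], "jaw": 1}, {"delta_pos": [0, 0, 0], "delta_rot": [0, 0, 0], "jaw": 1}, {"delta_pos": [0, 0, 0], "delta_rot": [0, 0, 0], "jaw": 1}])

```text
time_s: 11.95
position: [440.9, -246.1, 236.1]
tool_rot: [-0.077, 0.997, 0.0, -0.0]
force: [0.5, 0.1, -0.8]
gripper_width: 0.182
```

```bash
python3 go.py 440 -247 205 98.7
```

```text
11.95 [ 440.9 -246.1  236.1] yaw_y 98.84 tilt z [-3.e-04  3.e-04 -1.e+00] F [ 0.5  0.1 -0.8] w 0.182
rot tool [ 0.0004 -0.0003  0.0024]
delta cm in target axes [ 0.11 -0.07  3.11] in present axes [ 0.11 -0.07  3.11]
```

Call:
carry_out(steps=[{"delta_pos": [0.1, -0.1, 1], "delta_rot": [0, 0, 0], "jaw": 1}, {"delta_pos": [0, 0, 1.2], "delta_rot": [0, 0, 0], "jaw": 1}, {"delta_pos": [0, 0, 1.2], "delta_rot": [0, 0, 0], "jaw": 1}, {"delta_pos": [0, 0, 0], "delta_rot": [0, 0, 0], "jaw": 1}, {"delta_pos": [0, 0, 0], "delta_rot": [0, 0, 0], "jaw": 1}])

```text
time_s: 12.45
position: [439.8, -248.2, 201.7]
tool_rot: [-0.076, 0.997, 0.0, -0.001]
force: [0.6, 0.7, -0.6]
gripper_width: 0.175
```

```bash
python3 go.py 440 -247 116.6 98.7
python3 - <<'E'
from h import *
from station import *
p,d=capture("side");cv2.imwrite("pics/a8.png",cv2.resize(p[215:290,165:250,::-1],None,fx=8,fy=8,interpolation=cv2.INTER_CUBIC))
print(proj("side",[[440.4,-247.5,85],[440,-247,95]]))
E
```

```text
12.45 [ 439.8 -248.2  201.7] yaw_y 98.77 tilt z [-0.0014  0.     -1.    ] F [ 0.6  0.7 -0.6] w 0.175
rot tool [ 0.0002 -0.0014  0.0013]
delta cm in target axes [-0.04  0.12  8.51] in present axes [-0.06  0.12  8.51]
[[203.68378746 268.05717766]
 [203.15006713 263.68815385]]
```

View pics/a8.png

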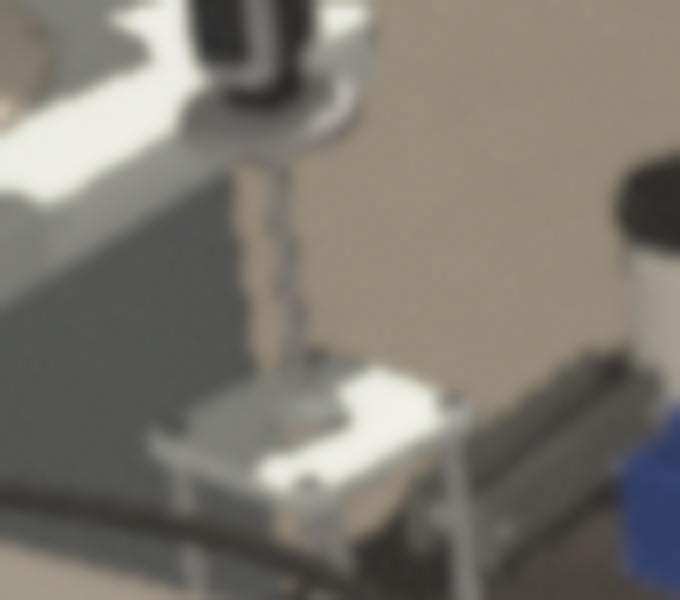

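The rod tip is at about (202,263), directly above the hole at about (203.5,267). I'll insert it slowly.

Call:
carry_out(steps=[{"delta_pos": [-0.05, 0.1, 0.5], "delta_rot": [0, 0, 0], "jaw": 1}, {"delta_pos": [0, 0, 0.6], "delta_rot": [0, 0, 0], "jaw": 1}, {"delta_pos": [0, 0, 0.8], "delta_rot": [0, 0, 0], "jaw": 1}, {"delta_pos": [0, 0, 0.9], "delta_rot": [0, 0, 0], "jaw": 1}, {"delta_pos": [0, 0, 0.9], "delta_rot": [0, 0, 0], "jaw": 1}, {"delta_pos": [0, 0, 0.9], "delta_rot": [0, 0, 0], "jaw": 1}, {"delta_pos": [0, 0, 0.9], "delta_rot": [0, 0, 0], "jaw": 1}, {"delta_pos": [0, 0, 0.9], "delta_rot": [0, 0, 0], "jaw": 1}, {"delta_pos": [0, 0, 0.8], "delta_rot": [0, 0, 0], "jaw": 1}, {"delta_pos": [0, 0, 0.5], "delta_rot": [0, 0, 0], "jaw": 1}, {"delta_pos": [0, 0, 0.2], "delta_rot": [0, 0, 0], "jaw": 1}, {"delta_pos": [0, 0, 0], "delta_rot": [0, 0, 0], "jaw": 1}])

```text
time_s: 13.7
position: [440.3, -247.2, 123.1]
tool_rot: [-0.076, 0.997, -0.0, -0.0]
force: [-0.1, 0.4, -0.3]
gripper_width: 0.181
```

Call:
carry_out(steps=[{"delta_pos": [0, 0, 0], "delta_rot": [0, 0, 0], "jaw": 1}, {"delta_pos": [0, 0, 0], "delta_rot": [0, 0, 0], "jaw": 1}])

```text
time_s: 13.9
position: [440.5, -247.3, 123.7]
tool_rot: [-0.076, 0.997, -0.0, 0.0]
force: [-0.1, 0.7, -0.8]
gripper_width: 0.182
```

```bash
python3 go.py 440 -247 116.6 98.7
python3 - <<'E'
from h import *
from station import *
p,d=capture("side");cv2.imwrite("pics/a9.png",cv2.resize(p[215:290,165:250,::-1],None,fx=8,fy=8,interpolation=cv2.INTER_CUBIC))
E
python3 go.py
```

```text
13.9 [ 440.5 -247.3  123.7] yaw_y 98.76 tilt z [ 9.e-04 -2.e-04 -1.e+00] F [-0.1  0.7 -0.8] w 0.182
rot tool [-0.0004  0.0008  0.001 ]
delta cm in target axes [0.04 0.04 0.71] in present axes [0.04 0.04 0.71]
13.95 [ 440.5 -247.3  123.7] yaw_y 98.76 tilt z [ 9.e-04 -2.e-04 -1.e+00] F [-0.8 -0.3 -1.6] w 0.179
```

View pics/a9.png

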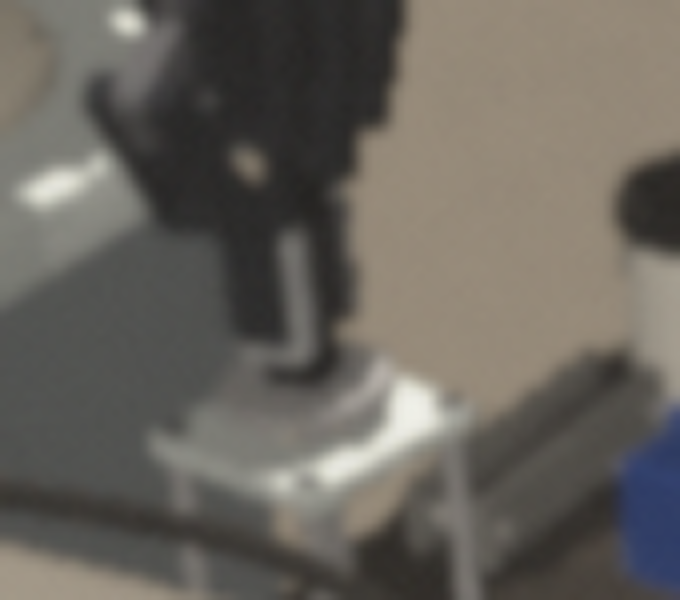

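The rod is through the hole and the collar is about 7 mm above the plate, with no contact force. I lower the rest gently.

Call:
carry_out(steps=[{"delta_pos": [0, 0, 0.2], "delta_rot": [0, 0, 0], "jaw": 1}, {"delta_pos": [0, 0, 0.2], "delta_rot": [0, 0, 0], "jaw": 1}, {"delta_pos": [0, 0, 0.15], "delta_rot": [0, 0, 0], "jaw": 1}, {"delta_pos": [0, 0, 0.1], "delta_rot": [0, 0, 0], "jaw": 1}, {"delta_pos": [0, 0, 0], "delta_rot": [0, 0, 0], "jaw": 1}, {"delta_pos": [0, 0, 0], "delta_rot": [0, 0, 0], "jaw": 1}, {"delta_pos": [0, 0, 0], "delta_rot": [0, 0, 0], "jaw": 1}])

```text
time_s: 14.65
position: [440.3, -247.2, 116.8]
tool_rot: [-0.076, 0.997, -0.0, 0.0]
force: [0.0, 0.1, -0.4]
gripper_width: 0.178
```

Call:
carry_out(steps=[{"delta_pos": [0, 0, 0.05], "delta_rot": [0, 0, 0], "jaw": 1}, {"delta_pos": [0, 0, 0.05], "delta_rot": [0, 0, 0], "jaw": 1}, {"delta_pos": [0, 0, 0], "delta_rot": [0, 0, 0], "jaw": 1}])

```text
time_s: 14.95
position: [440.4, -247.2, 116.6]
tool_rot: [-0.076, 0.997, -0.0, 0.0]
force: [-1.1, 2.1, 4.7]
gripper_width: 0.179
```

The collar has seated: upward force 4.7 N, z at the original seated height. I'll release now.

Call:
carry_out(steps=[{"delta_pos": [0, 0, 0], "delta_rot": [0, 0, 0], "jaw": 0.5}, {"delta_pos": [0, 0, 0], "delta_rot": [0, 0, 0], "jaw": 0}, {"delta_pos": [0, 0, 0], "delta_rot": [0, 0, 0], "jaw": 0}, {"delta_pos": [0, 0, 0], "delta_rot": [0, 0, 0], "jaw": 0}, {"delta_pos": [0, 0, 0], "delta_rot": [0, 0, 0], "jaw": 0}, {"delta_pos": [0, 0, 0], "delta_rot": [0, 0, 0], "jaw": 0}, {"delta_pos": [0, 0, 0], "delta_rot": [0, 0, 0], "jaw": 0}, {"delta_pos": [0, 0, 0], "delta_rot": [0, 0, 0], "jaw": 0}])

```text
time_s: 15.75
position: [440.2, -247.2, 115.8]
tool_rot: [-0.076, 0.997, -0.0, -0.0]
force: [-0.0, 0.1, -0.3]
gripper_width: 0.997
```

Call:
carry_out(steps=[{"delta_pos": [0, 0, -1], "delta_rot": [0, 0, 0], "jaw": 0}, {"delta_pos": [0, 0, -2], "delta_rot": [0, 0, 0], "jaw": 0}, {"delta_pos": [0, 0, -2], "delta_rot": [0, 0, 0], "jaw": 0}, {"delta_pos": [0, 0, -3], "delta_rot": [0, 0, 0], "jaw": 0}, {"delta_pos": [0, 0, -3], "delta_rot": [0, 0, 0], "jaw": 0}, {"delta_pos": [0, 0, -2], "delta_rot": [0, 0, 0], "jaw": 0}, {"delta_pos": [2, -2, 0], "delta_rot": [0, 0, 0], "jaw": 0}, {"delta_pos": [3, -3, 0], "delta_rot": [0, 0, 0], "jaw": 0}, {"delta_pos": [3, -3, 0], "delta_rot": [0, 0, 0], "jaw": 0}, {"delta_pos": [3, -3, 0], "delta_rot": [0, 0, 0], "jaw": 0}, {"delta_pos": [3, -3, 0], "delta_rot": [0, 0, 0], "jaw": 0}, {"delta_pos": [2, -2, 0], "delta_rot": [0, 0, 0], "jaw": 0}])

```text
time_s: 16.95
position: [304.8, -431.4, 246.7]
tool_rot: [-0.076, 0.997, -0.0, 0.0]
force: [1.2, -0.2, -0.1]
gripper_width: 1.001
```

Call:
carry_out(steps=[{"delta_pos": [3, -3, 0], "delta_rot": [0, 0, 0], "jaw": 0}, {"delta_pos": [3, -3, 0], "delta_rot": [0, 0, 0], "jaw": 0}, {"delta_pos": [0, 0, 0], "delta_rot": [0, 0, 0], "jaw": 0}, {"delta_pos": [0, 0, 0], "delta_rot": [0, 0, 0], "jaw": 0}, {"delta_pos": [0, 0, 0], "delta_rot": [0, 0, 0], "jaw": 0}])

```text
time_s: 17.45
position: [256.5, -497.7, 246.2]
tool_rot: [-0.077, 0.997, -0.0, 0.0]
force: [0.1, -0.2, -0.6]
gripper_width: 1.002
```

```bash
python3 go.py
python3 - <<'E'
from h import *
from station import *
o=[]
t,d=capture("top");s,_=capture("side")
f=lambda im,x,y,w,h,k:cv2.resize(im[y:y+h,x:x+w,::-1],None,fx=k,fy=k,interpolation=cv2.INTER_CUBIC)
cv2.imwrite("pics/b1.png",np.hstack([f(t,385,272,50,50,5.2),f(s,175,220,65,65,4),f(t,165,225,100,100,2.6)]))
cv2.imwrite("pics/b2.png",t[:,:,::-1])
E
```

```text
17.45 [ 256.5 -497.7  246.2] yaw_y 98.78 tilt z [ 4.e-04 -1.e-04 -1.e+00] F [ 0.1 -0.2 -0.6] w 1.002
```

View pics/b1.png

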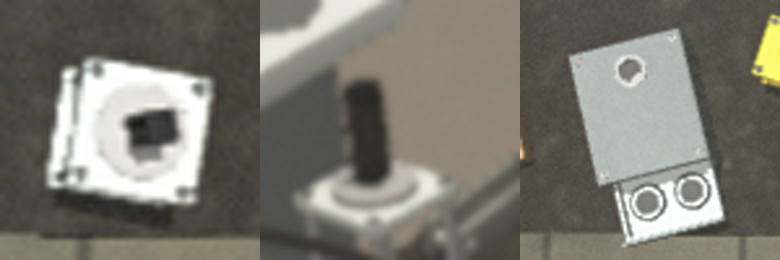

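View pics/b2.png

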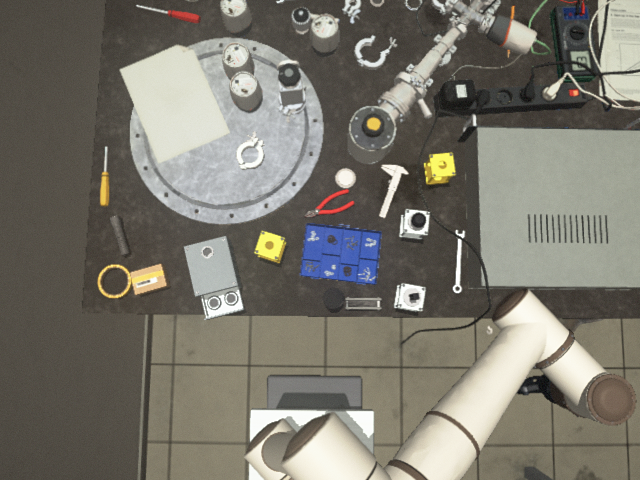

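The pin stands upright on its collar in its own stand (414,297). The tray is out at the case's front (222,303), nothing else has moved, and the arm is clear. I'll hand in.

```bash
python3 -c "
from station import hand_in
print(hand_in())"
```

```text
the job is handed in; nothing more can be done
None
```

The job is done and handed in. I pushed the release pin about 64 mm down through the access hole, the tray sprang out, and the pin is back upright in its own stand.

- **Push:** the wrist read about 3 N at full depth. The depth is worked out from the tool height, not measured directly.
- **Return:** the collar met the stand with about 5 N, at the same height as when I first gripped it, so the pin had not slipped.
- **Final pictures:** both cameras show the pin upright on its collar. The top view shows the tray out at the front of the case and nothing else visibly moved. The gripper is open and away from everything.
- **Time:** about 17.5 s on the robot's clock, against the limit of 48 s.

No check failed. The camera estimates disagreed only slightly: the handle, collar and stand positions agreed to about 2 mm. The hole's row in the side view was about 1 pixel off what the top view predicted. Both are well inside the 8 mm clearance.

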